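# Lift the hot lid off the mask steamer with the lid lifter

## Robot

A 6-joint arm with a two-finger parallel gripper is mounted at the origin on the work surface. World frame = base frame: x ahead of the robot, y to its left, z up, the work surface at z = 0. Lengths are in m, angles in rad, forces in N, time in s.
With the tool pointing down it reaches from about 0.325 to 0.9 m from the base axis. Payload 3.5 kg.
Tool frame: the origin (TCP) lies at the very end of the fingers, on their centre line; the grasp point (between the pads) lies 19 mm behind it (env.grip_point_offset is the distance from the TCP to the grasp point, in m); z points along the fingers, y is the direction in which the jaws open and shut (so a half turn about z gives the same grasp; the last joint's range is limited). The gripper opens to 85 mm and grips with 20 to 120 N. Pads are 22 mm wide; open, the fingers measure 114 mm over their backs; the gripper's body (76 mm by 85 mm) begins 54 mm behind the grasp point. The pads swing forward as they close: fully open they stand 13 mm farther back than shut.
Start: joints at [-1.294, 0.276, -0.026, 1.268, 0, 1.467], TCP at [0.232, -0.58, 0.231] pointing down, gripper open.
Joint ranges: [-3.12, 3.12], [-0.85, 1.88], [-1.08, 1.24], [-1.95, 2.15], [-1.57, 1.53], [-3.14, 3.14]. Speed limits (rad/s): [2.57, 2.57, 3.14, 3.14, 3.14, 3.14].

## Interface

Orientations are given as a unit quaternion [x, y, z, w].
In Python, from cell import read_state, cams, ticket, env gives the robot as it stands. The module is installed in compiled form; this text tells all that it offers.
- The arm moves only by the tool jog_arm, never from a script. Its argument "plan" is a list of rows, each an object of numbers: "gripper": the gripper command: -1 is fully open, 1 is shut, values between are in proportion; "dx", "dy", "dz": the shift along the tool's x, y, z in units of 40 mm (1.0 is 40 mm); "turn": the turn about the tool's z in units of 5 degrees (1.0 is 5 degrees). In form: [{"gripper": .., "dx": .., "dy": .., "dz": .., "turn": ..}, ...]. A call has 1 to 10 rows; each row shifts and turns the commanded pose from where the row before left it, along the tool's axes as they then stand; what a row does not reach is not made up. A row lasts 1/8 s, in which the tool goes at most 62.5 mm and 10.7 degrees, less where a joint would pass 70% of its speed; a pose out of reach is approached as far as the arm can. A call is refused whole if a number of a shift passes 1 or a number of a turn 1, either way. A call with a gripper value outside its range is refused whole. The fingers move at their own pace and stop on an object; "newtons" is the grip in N (left out, the last holds). Time passes only in rows, so rows that do not move let the fingers close. It gives the time, the measured TCP pose, the force and the opening at its end, in the units of the state.
- read_state(): the state, without advancing time (a new reading comes with each control period).
- cams.read_camera(name): name is "scene" or "top" or "wrist"; returns the picture (384x512x3 uint8, red, green, blue); there is no depth.
- cams.camera_info(name): a dict with "mtx" (3x3 intrinsics, pixels), "R" (3x3) and "t" (3): a world point X has camera coordinates R X + t. Camera axes: x right, y down, z forward; pixel columns grow to the right and rows downward; lengths in m; the calibration is good to about 2 mm. A picture is of the moment at which its call begins: read the wrist's pose just before it. camera_info takes no time and is no camera call; for the wrist camera it gives the pose at the moment of the call.
- ticket.job_done(): hands the job in, once; it reports no verdict.
The state is a dict: "time": time; "joints": joint angles; "dq": joint speeds; "joint_efforts": joint torques, N m; "position": TCP position; "tcp_rot": TCP orientation; "contact_force": force on the tool from outside, world axes, zero at the start; "moment": the same for the moment, N m; "width": finger opening in m.
Only numpy, scipy, OpenCV 4.12 (cv2) and the standard library are available. Lean on these libraries where they do the work, as an engineer would, in place of code of your own. Each camera call takes 0.05 s, during which the arm holds its last target. There are 200 camera calls.

## Task

The steamer on the stores bench that sanitises respirator masks is hot: hook the lid lifter through the loop handle of the larger pot's lid, lift the lid clear while keeping it balanced and level, and set it down gently in the middle of the round wire trivet. Then unhook the lifter and hang it back in its stand as you found it. Do not touch the hot lid with the gripper or arm, and leave the smaller pot's lid where it is.

Things in the scene. Friction and masses are not known exactly. Their poses are not given: they have to be found in the camera images.
- lid: Round lid, 188 mm wide, 0.3-0.55 kg, of the big steel pot (180 wide, 100 high, fixed). Origin: rim's underside centre, z up; a 6 mm plug below sits in the pot, 6 mm play. Plate top 10 mm above origin. Loop handle: arch of 8 mm bar along y (feet y=+-42), peak bar centre 70 mm over origin, 8 mm lower at y=+-20: hang it at the peak. Hook through along lid's x, which points from the robot +-0.5 rad.
- lifter: Lid lifter, 0.25 kg. Origin: centre of its wooden crossbar, 130 long (y) x 16 (x) x 24 mm (z); z up. Steel hook below, 9 mm bar in x-z plane: shank at x=-20, cup straight under origin, bar centre 108 mm down, tip to x=+29 mm, tip top 85 mm down, pointing +x (from the robot +-0.5 rad). Bar ends lie loose on a fixed stand's two flat posts, 115 high, 60 deep (x), 84 apart (y); lifts straight up.
- trivet: Round trivet of dark steel wire, 150 mm across, 20 mm high, fixed to the bench. Origin: centre of its underside, on the bench. A lid set on it rests with its plug on the flat top, the lid's origin then 26 mm above the bench.
- small_lid: Lid of the smaller pot (120 mm across, 60 mm high), to be left alone: the same form but 126 mm across, with a low loop whose top is 46 mm above its origin (centre of the rim's underside), 106 mm above the bench.
Mind the look-alikes: they are no part of the job. Several things have the shape of the lifter; the one meant has the colours described above.

How it is judged:
On the way:
1. the lid hangs on the lifter, clear of the pot (raised at least 20 mm) and level within 15 degrees (height (world z) of lid above 0.12 m and angle between lid's own z axis and vertical below 0.26 rad and contact force between lifter and lid above 0.5 N), for 0.3 s.
At the end, for the whole second after the job is handed in: The lid lies flat (within 6 degrees) on the trivet, its centre within 25 mm of the trivet's centre; the lifter hangs upright (within 10 degrees) in its stand again, within 25 mm of where it was at the start; both at rest (horizontal distance between lid and trivet below 0.025 m and height (world z) of lid between 0.018 and 0.034 m and angle between lid's own z axis and vertical below 0.1 rad and distance of lifter from where it was at the start of the episode below 0.025 m and angle between lifter's own z axis and vertical below 0.17 rad and linear speed of each of lid, lifter below 0.03 m/s); the robot touches nothing.
It fails at once if the gripper or arm touches the hot lid (contact force between any of the fingers, the arm and lid above 0.5 N).
It fails at once if the lid tips more than 25 degrees (angle between lid's own z axis and vertical above 0.436 rad).
It fails at once if the lid is dropped (moving faster than 0.6 m/s while off the lifter) (linear speed of lid above 0.6 m/s and contact force between lifter and lid below 0.05 N).
It fails at once if the smaller pot's lid is moved more than 15 mm (distance of small_lid from where it was at the start of the episode above 0.015 m).
It also fails if it takes over 72 s, if anything falls off the work surface, if the arm or the gripper's body presses on something with over 40 N, if the wrist force passes 120 N, or if a joint passes its speed limit or range.

## Working session

There is one attempt and no reset: what is moved stays moved. The work goes in short steps, Python scripts to look and compute and a tool call to move; the robot and the scene stay as the last step left them, time stands still between calls to the robot, and variables do not carry over. Pictures are saved under pics/ and viewed, about 8 in all and at most 12, crops included, and the job is handed in when it is done.

Besides the shell and the picture viewer there is one more tool, called after "Emit:" as name(argument=value, ...), one argument or row to a line, values as JSON. jog_arm: Moves the arm, as the interface text tells. Its arguments: {"type":"object","properties":{"plan":{"type":"array","items":{"type":"object","properties":{"gripper":{"type":"number"},"dx":{"type":"number"},"dy":{"type":"number"},"dz":{"type":"number"},"turn":{"type":"number"}}}},"newtons":{"type":"number"}},"required":["plan"]}

```bash
mkdir -p pics; python3 - <<'E'
from cell import read_state,cams
import cv2
s=read_state();print(s['time'],s['position'],s['tcp_rot'],s['width'])
for n in('scene','top'):
    i=cams.read_camera(n);cv2.imwrite(f'pics/{n}0.png',cv2.resize(i[:,:,::-1],(800,600),interpolation=cv2.INTER_CUBIC));cv2.imwrite(f'pics/{n}0raw.png',i[:,:,::-1])
    c=cams.camera_info(n);print(n,c['mtx'].round(1).tolist(),c['R'].round(3).tolist(),c['t'].round(3).tolist())
E
```

```text
0.0 [ 0.23149133 -0.57969576  0.23014356] [ 9.82022827e-01  1.88758824e-01 -1.02431946e-04 -1.12393996e-03] 0.0851347613931567
scene [[499.9, 0.0, 260.9], [0.0, 499.9, 188.0], [0.0, 0.0, 1.0]] [[0.151, 0.989, -0.0], [0.699, -0.106, -0.708], [-0.7, 0.107, -0.707]] [-0.087, -0.235, 1.735]
top [[406.1, 0.0, 251.4], [0.0, 406.1, 190.4], [0.0, 0.0, 1.0]] [[0.012, -1.0, -0.021], [-0.994, -0.009, -0.107], [0.107, 0.022, -0.994]] [0.019, 0.488, 1.151]
```

View pics/scene0.png

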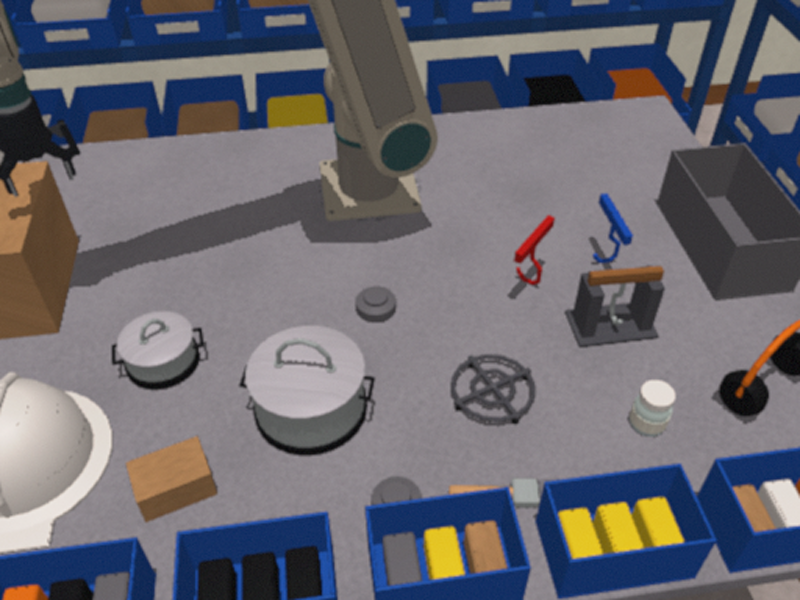

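View pics/top0.png

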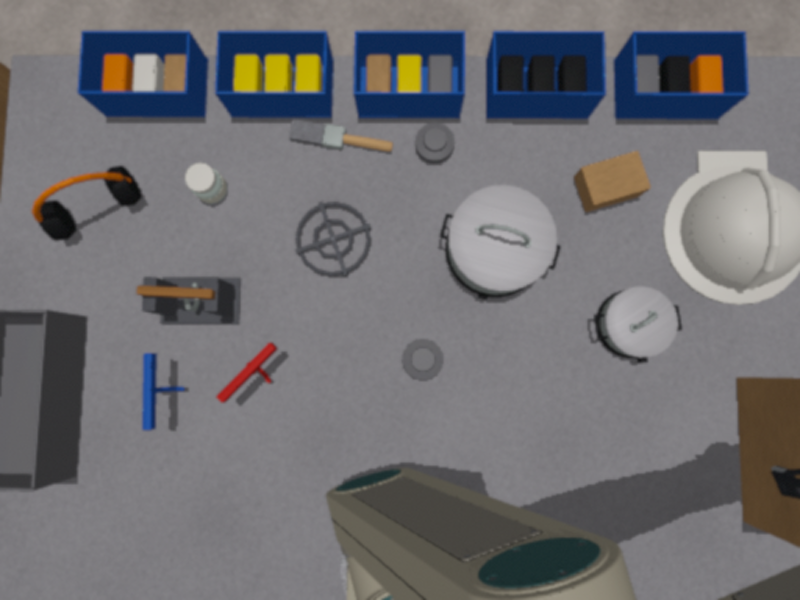

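The lifter look-alikes are the red one (top 247,372), the blue one (top 150,392) and the wooden-bar one in the stand (top 176,292; scene 625,275). The wooden one matches the description. The larger pot is at top (502,238), the smaller at (637,322) and the trivet at (333,239). I'll check these in a close crop.

```bash
python3 - <<'E'
import cv2,numpy as np
t=cv2.imread('pics/top0raw.png');s=cv2.imread('pics/scene0raw.png')
r=lambda i,x,y,w,h:cv2.resize(i[y:y+h,x:x+w],None,fx=4,fy=4,interpolation=cv2.INTER_CUBIC)
a=np.hstack([r(t,80,125,100,75),r(t,180,125,100,75)]);b=np.hstack([r(t,275,112,100,75),r(s,350,160,100,75)])
cv2.imwrite('pics/c1.png',np.vstack([a,b]))
E
```

```text
(no output)
```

View pics/c1.png

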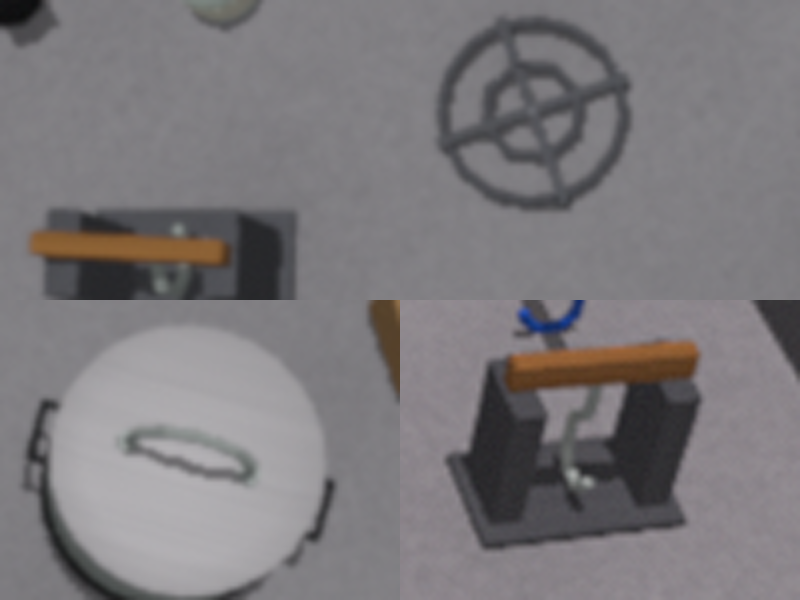

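The crop confirms the wooden bar with a steel hook in the stand. Its ends are at crop (31,243) and (226,253). The trivet centre is at (535,112), the lid disc centre at (187,461), and the loop feet at (123,443) and (252,475).

```bash
cat > h.py <<'E'
from cell import read_state,cams,ticket,env
import numpy as np,cv2
def ray(c,uv,z):
    d=c['R'].T@np.linalg.solve(c['mtx'],[uv[0],uv[1],1]);o=-c['R'].T@c['t']
    return o+d*(z-o[2])/d[2]
def proj(c,X):
    p=c['mtx']@(c['R']@np.asarray(X,float)+c['t']);return p[:2]/p[2]
def pic(n,f):
    s=read_state();c=cams.camera_info(n);i=cams.read_camera(n)[:,:,::-1].copy();cv2.imwrite('pics/'+f+'.png',i);return s,c,i
E
python3 - <<'E'
from h import *
c=cams.camera_info('top');s=cams.camera_info('scene')
print('cam',(-c['R'].T@c['t']).round(3),(-s['R'].T@s['t']).round(3))
f=lambda x,y,ox,oy:((x+.5)/4-.5+ox,(y+.5)/4-.5+oy)
P=lambda n,p,z:print(n,ray(c,p,z).round(4))
a=ray(c,f(31,241,80,125),.136);b=ray(c,f(226,251,80,125),.136)
print('bar',a.round(4),b.round(4),(a+b)/2,np.linalg.norm(a-b),'yaw',np.degrees(np.arctan2(*(a-b)[1::-1]))-90)
a2=ray(s,f(108,68,350,160),.127);b2=ray(s,f(297,58,350,160),.127);print('scene bar',a2,b2,(a2+b2)/2)
P('trivet',f(135,112,180,125),.02)
P('lid',f(187,161,275,112),.11)
a=ray(c,f(123,143,275,112),.112);b=ray(c,f(252,175,275,112),.112)
print('feet',a,b,(a+b)/2,np.linalg.norm(a-b),np.degrees(np.arctan2(*(a-b)[1::-1]))-90)
E
```

```text
cam [ 3.620e-01 -1.000e-03  1.197e+00] [ 1.391 -0.124  1.059]
bar [0.4866 0.4571 0.136 ] [0.4811 0.3267 0.136 ] [0.48386733 0.39191302 0.136     ] 0.1305543992935688 yaw -2.405889001795842
scene bar [0.47184851 0.33221303 0.127     ] [0.48169997 0.46211948 0.127     ] [0.47677424 0.39716625 0.127     ]
trivet [0.5995 0.1376 0.02  ]
lid [ 0.5855 -0.1663  0.11  ]
feet [ 0.59718325 -0.12286731  0.112     ] [ 0.57581927 -0.20967699  0.112     ] [ 0.58650126 -0.16627215  0.112     ] 0.08939988416305845 -13.825814409159491
```

Emit:
jog_arm(
  plan=[
    {"gripper": -1, "dz": -0.3, "turn": -1},
    {"gripper": -1, "dz": -0.3, "turn": -1},
    {"gripper": -1, "dz": -0.3, "turn": -1},
    {"gripper": -1, "dz": -0.3, "turn": -1},
    {"gripper": -1, "dz": -0.3, "turn": -1},
    {"gripper": -1, "dz": -0.3, "turn": -1},
    {"gripper": -1, "dz": -0.3, "turn": -1},
    {"gripper": -1, "dz": -0.3, "turn": -1},
    {"gripper": -1, "dz": -0.3, "turn": -1},
    {"gripper": -1, "dz": -0.3, "turn": -1},
  ],
)

```text
$.plan[0]: bad value
```

Emit:
jog_arm(
  plan=[
    {"gripper": -1, "turn": -1},
    {"gripper": -1, "turn": -1},
    {"gripper": -1, "turn": -1},
    {"gripper": -1, "dx": 0.98, "dy": 0.2},
    {"gripper": -1, "dx": 0.98, "dy": 0.2},
    {"gripper": -1, "dx": 0.98, "dy": 0.2},
    {"gripper": -1, "dx": 0.98, "dy": 0.2},
    {"gripper": -1, "dx": 0.98, "dy": 0.2},
    {"gripper": -1, "dx": 0.98, "dy": 0.2},
    {"gripper": -1, "dx": 0.98, "dy": 0.2},
  ],
)

```text
$.plan[0]: bad value
```

Emit:
jog_arm(
  plan=[
    {"gripper": -1, "dx": 0.98, "dy": 0.2},
    {"gripper": -1, "dx": 0.98, "dy": 0.2},
    {"gripper": -1, "dx": 0.98, "dy": 0.2},
    {"gripper": -1, "dx": 0.98, "dy": 0.2},
    {"gripper": -1, "dx": 0.98, "dy": 0.2},
    {"gripper": -1, "dx": 0.98, "dy": 0.2},
    {"gripper": -1, "dx": 0.98, "dy": 0.2},
    {"gripper": -1, "dx": 0.98, "dy": 0.2},
    {"gripper": -1, "dx": 0.98, "dy": 0.2},
    {"gripper": -1, "dx": 0.98, "dy": 0.2},
  ],
)

```text
$.plan[0]: bad value
```

Emit:
jog_arm(
  plan=[
    {"gripper": -1, "dx": 0, "dy": 0, "dz": -0.3, "turn": -1},
    {"gripper": -1, "dx": 0, "dy": 0, "dz": -0.3, "turn": -1},
    {"gripper": -1, "dx": 0, "dy": 0, "dz": -0.3, "turn": -1},
    {"gripper": -1, "dx": 0, "dy": 0, "dz": -0.3, "turn": -1},
    {"gripper": -1, "dx": 0, "dy": 0, "dz": -0.3, "turn": -1},
    {"gripper": -1, "dx": 0, "dy": 0, "dz": -0.3, "turn": -1},
    {"gripper": -1, "dx": 0, "dy": 0, "dz": -0.3, "turn": -1},
    {"gripper": -1, "dx": 0, "dy": 0, "dz": -0.3, "turn": -1},
    {"gripper": -1, "dx": 0, "dy": 0, "dz": -0.3, "turn": -1},
    {"gripper": -1, "dx": 0, "dy": 0, "dz": -0.3, "turn": -1},
  ],
)

```text
time: 1.35
position: [0.2316, -0.5801, 0.351]
tcp_rot: [0.809, 0.587, 0.0, -0.001]
contact_force: [-0.5, -0.6, 0.6]
width: 0.0851
```

Emit:
jog_arm(
  plan=[
    {"gripper": -1, "dx": 0, "dy": 0, "dz": 0, "turn": -1},
    {"gripper": -1, "dx": 0, "dy": 0, "dz": 0, "turn": -1},
    {"gripper": -1, "dx": 0, "dy": 0, "dz": 0, "turn": -1},
    {"gripper": -1, "dx": 0.98, "dy": 0.2, "dz": 0, "turn": 0},
    {"gripper": -1, "dx": 0.98, "dy": 0.2, "dz": 0, "turn": 0},
    {"gripper": -1, "dx": 0.98, "dy": 0.2, "dz": 0, "turn": 0},
    {"gripper": -1, "dx": 0.98, "dy": 0.2, "dz": 0, "turn": 0},
    {"gripper": -1, "dx": 0.98, "dy": 0.2, "dz": 0, "turn": 0},
    {"gripper": -1, "dx": 0.98, "dy": 0.2, "dz": 0, "turn": 0},
    {"gripper": -1, "dx": 0.98, "dy": 0.2, "dz": 0, "turn": 0},
  ],
)

```text
time: 2.6
position: [0.3031, -0.3081, 0.3508]
tcp_rot: [0.727, 0.687, 0.0, -0.0]
contact_force: [0.5, 0.5, 0.6]
width: 0.0856
```

Emit:
jog_arm(
  plan=[
    {"gripper": -1, "dx": 0.98, "dy": 0.2, "dz": 0, "turn": 0},
    {"gripper": -1, "dx": 0.98, "dy": 0.2, "dz": 0, "turn": 0},
    {"gripper": -1, "dx": 0.98, "dy": 0.2, "dz": 0, "turn": 0},
    {"gripper": -1, "dx": 0.98, "dy": 0.2, "dz": 0, "turn": 0},
    {"gripper": -1, "dx": 0.98, "dy": 0.2, "dz": 0, "turn": 0},
    {"gripper": -1, "dx": 0.98, "dy": 0.2, "dz": 0, "turn": 0},
    {"gripper": -1, "dx": 0.98, "dy": 0.2, "dz": 0, "turn": 0},
    {"gripper": -1, "dx": 0.98, "dy": 0.2, "dz": 0, "turn": 0},
    {"gripper": -1, "dx": 0.98, "dy": 0.2, "dz": 0, "turn": 0},
    {"gripper": -1, "dx": 0.98, "dy": 0.2, "dz": 0, "turn": 0},
  ],
)

```text
time: 3.85
position: [0.405, 0.0785, 0.3509]
tcp_rot: [0.727, 0.687, -0.0, -0.0]
contact_force: [0.3, -0.0, -0.2]
width: 0.0852
```

Emit:
jog_arm(
  plan=[
    {"gripper": -1, "dx": 0.98, "dy": 0.2, "dz": 0, "turn": 0},
    {"gripper": -1, "dx": 0.98, "dy": 0.2, "dz": 0, "turn": 0},
    {"gripper": -1, "dx": 0.98, "dy": 0.2, "dz": 0, "turn": 0},
    {"gripper": -1, "dx": 0.98, "dy": 0.2, "dz": 0, "turn": 0},
    {"gripper": -1, "dx": 0.98, "dy": 0.2, "dz": 0, "turn": 0},
    {"gripper": -1, "dx": 0.98, "dy": 0.2, "dz": 0, "turn": 0},
    {"gripper": -1, "dx": 0.98, "dy": 0.2, "dz": 0, "turn": 0},
    {"gripper": -1, "dx": 0.98, "dy": 0.2, "dz": 0.5, "turn": 0},
    {"gripper": -1, "dx": 0, "dy": 0, "dz": 0.5, "turn": 0},
  ],
)

```text
time: 4.97
position: [0.487, 0.389, 0.3096]
tcp_rot: [0.726, 0.688, -0.0, -0.0]
contact_force: [-0.1, -1.0, -0.4]
width: 0.0855
```

```bash
python3 - <<'E'
from h import *
s,c,i=pic('wrist','w1r');print(s['time'],s['position'],s['tcp_rot'],s['joints'])
cv2.imwrite('pics/w1.png',cv2.resize(i,(800,600),interpolation=cv2.INTER_CUBIC))
print((-c['R'].T@c['t']),c['R'].round(3).tolist())
E
```

```text
4.975 [0.48704621 0.3890363  0.3095674 ] [ 7.25939204e-01  6.87758801e-01 -2.12107753e-04 -2.42083297e-04] [5.70143425e-01 2.45893949e-01 9.70152592e-02 1.42242497e+00
 3.96223250e-04 2.19494146e+00]
[0.49113885 0.45383224 0.45212144] [[0.999, -0.053, 0.0], [-0.051, -0.964, 0.262], [-0.014, -0.262, -0.965]]
```

View pics/w1.png

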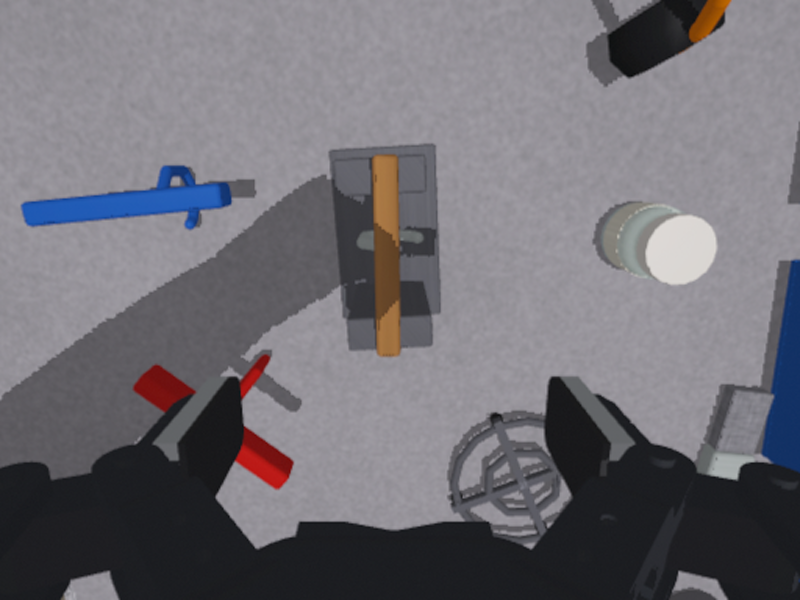

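The bar's top face runs from (385,156) to (388,348), and the stand is around it.

```bash
python3 - <<'E'
from h import *
c=cams.camera_info('wrist')
f=lambda x,y:((x+.5)*.64-.5,(y+.5)*.64-.5)
a=ray(c,f(384.5,156),.139);b=ray(c,f(388,347),.139);print(a,b,(a+b)/2,np.linalg.norm(a-b),np.degrees(np.arctan2(*(a-b)[1::-1]))-90)
print(ray(c,f(519,481),.02))
E
```

```text
[0.48338866 0.45444671 0.139     ] [0.47867963 0.33482171 0.139     ] [0.48103415 0.39463421 0.139     ] 0.11971765014262531 -2.2542795350327935
[0.59374311 0.14431563 0.02      ]
```

Emit:
jog_arm(
  plan=[
    {"gripper": -1, "dx": 0.07, "dy": -0.155, "dz": 0.5, "turn": -0.16},
    {"gripper": -1, "dx": 0, "dy": 0, "dz": 0.8, "turn": 0},
    {"gripper": -1, "dx": 0, "dy": 0, "dz": 0.8, "turn": 0},
    {"gripper": -1, "dx": 0, "dy": 0, "dz": 0.8, "turn": 0},
    {"gripper": -1, "dx": 0, "dy": 0, "dz": 0.8, "turn": 0},
    {"gripper": -1, "dx": 0, "dy": 0, "dz": 0.6, "turn": 0},
    {"gripper": -1, "dx": 0, "dy": 0, "dz": 0.4, "turn": 0},
    {"gripper": -1, "dx": 0, "dy": 0, "dz": 0.2, "turn": 0},
    {"gripper": -1, "dx": 0, "dy": 0, "dz": 0, "turn": 0},
  ],
)

```text
time: 6.15
position: [0.4807, 0.3897, 0.1153]
tcp_rot: [0.722, 0.692, -0.0, -0.0]
contact_force: [-0.4, 0.8, 0.5]
width: 0.0854
```

```bash
python3 - <<'E'
from h import *
s,c,i=pic('wrist','w2r');print(s['time'],s['position'],s['tcp_rot'],s['contact_force'])
_,_,j=pic('scene','s2r')
cv2.imwrite('pics/w2.png',np.hstack([cv2.resize(i[100:384,80:432],(400,323)),cv2.resize(j[120:240,320:470],(400,323),interpolation=cv2.INTER_CUBIC)]))
E
```

```text
6.15 [0.48072474 0.38972779 0.11532049] [ 7.22043603e-01  6.91847539e-01 -1.32213008e-04 -3.56317881e-05] [-0.40492714  0.76937929  0.4923836 ]
```

View pics/w2.png

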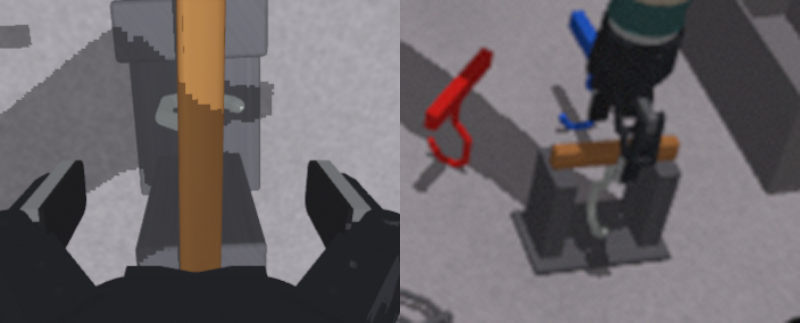

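```bash
python3 - <<'E'
from h import *
w=cams.camera_info('wrist');s=cams.camera_info('scene')
cw=lambda p:((p-[80,100])*[400/352,323/284]).round(0); cs=lambda p:((p-[320,120])/[.375,.3715]+[400,0]).round(0)
for n,X in dict(tcp=[.481,.39,.115],endL=[.4835,.327,.139],endR=[.479,.457,.127],endL2=[.479,.327,.127],fing=[.523,.39,.128],fingm=[.439,.39,.128],cup=[.481,.392,.0235],shank=[.461,.393,.07],tip=[.51,.392,.042]).items(): print(n,cw(proj(w,X)),cs(proj(s,X)))
E
```

```text
tcp [193. 163.] [607. 161.]
endL [205. 331.] [552. 152.]
endR [178.  -2.] [671. 144.]
endL2 [194. 308.] [548. 158.]
fing [301. 173.] [624. 181.]
fingm [ 85. 181.] [595. 124.]
cup [193. 103.] [592. 223.]
shank [156. 125.] [595. 179.]
tip [240. 108.] [604. 231.]
```

Emit:
jog_arm(
  plan=[
    {"gripper": -1, "dx": 0.08, "dy": 0, "dz": 0.07, "turn": 0},
    {"gripper": 1, "dx": 0, "dy": 0, "dz": 0, "turn": 0},
    {"gripper": 1, "dx": 0, "dy": 0, "dz": 0, "turn": 0},
    {"gripper": 1, "dx": 0, "dy": 0, "dz": 0, "turn": 0},
    {"gripper": 1, "dx": 0, "dy": 0, "dz": 0, "turn": 0},
    {"gripper": 1, "dx": 0, "dy": 0, "dz": 0, "turn": 0},
    {"gripper": 1, "dx": 0, "dy": 0, "dz": 0, "turn": 0},
    {"gripper": 1, "dx": 0, "dy": 0, "dz": 0, "turn": 0},
  ],
  newtons=80,
)

```text
time: 7.25
position: [0.4813, 0.3931, 0.1129]
tcp_rot: [0.722, 0.692, 0.0, 0.0]
contact_force: [0.9, -0.4, 1.4]
width: 0.0145
```

Emit:
jog_arm(
  plan=[
    {"gripper": 1, "dx": 0, "dy": 0, "dz": -0.2, "turn": 0},
    {"gripper": 1, "dx": 0, "dy": 0, "dz": -0.5, "turn": 0},
    {"gripper": 1, "dx": 0, "dy": 0, "dz": -0.7, "turn": 0},
    {"gripper": 1, "dx": 0, "dy": 0, "dz": -0.7, "turn": 0},
    {"gripper": 1, "dx": 0, "dy": 0, "dz": -0.7, "turn": 0},
    {"gripper": 1, "dx": 0, "dy": 0, "dz": -0.7, "turn": 0},
    {"gripper": 1, "dx": 0, "dy": 0, "dz": -0.7, "turn": 0},
    {"gripper": 1, "dx": 0, "dy": 0, "dz": -0.5, "turn": 0},
    {"gripper": 1, "dx": 0, "dy": 0, "dz": 0, "turn": 0},
  ],
)

```text
time: 8.38
position: [0.4812, 0.3935, 0.3021]
tcp_rot: [0.722, 0.692, 0.001, 0.0]
contact_force: [-0.0, 0.7, -2.1]
width: 0.0148
```

Emit:
jog_arm(
  plan=[
    {"gripper": 1, "dx": -0.5, "dy": 0.1, "dz": 0, "turn": 0},
    {"gripper": 1, "dx": -0.9, "dy": 0.1, "dz": 0, "turn": 0},
    {"gripper": 1, "dx": -0.95, "dy": 0.1, "dz": 0, "turn": 0},
    {"gripper": 1, "dx": -0.95, "dy": 0.1, "dz": 0, "turn": 0},
    {"gripper": 1, "dx": -0.95, "dy": 0.1, "dz": 0, "turn": 0},
    {"gripper": 1, "dx": -0.95, "dy": 0.1, "dz": 0, "turn": 0},
    {"gripper": 1, "dx": -0.95, "dy": 0.1, "dz": 0, "turn": 0},
    {"gripper": 1, "dx": -0.95, "dy": 0.1, "dz": 0, "turn": 0},
    {"gripper": 1, "dx": -0.95, "dy": 0.1, "dz": 0, "turn": 0},
    {"gripper": 1, "dx": -0.95, "dy": 0.1, "dz": 0, "turn": 0},
  ],
)

```text
time: 9.62
position: [0.5037, 0.0296, 0.2987]
tcp_rot: [0.722, 0.692, -0.001, -0.001]
contact_force: [0.4, 0.7, -2.9]
width: 0.0147
```

Emit:
jog_arm(
  plan=[
    {"gripper": 1, "dx": -0.95, "dy": 0.1, "dz": 0, "turn": 0},
    {"gripper": 1, "dx": -0.95, "dy": 0.1, "dz": 0, "turn": 0},
    {"gripper": 1, "dx": -0.95, "dy": 0.1, "dz": 0, "turn": 0},
    {"gripper": 1, "dx": -0.95, "dy": 0.1, "dz": 0, "turn": 0},
    {"gripper": 1, "dx": -0.7, "dy": 0.1, "dz": 0, "turn": 0},
    {"gripper": 1, "dx": 0, "dy": 0, "dz": 0, "turn": 0.8},
    {"gripper": 1, "dx": 0, "dy": 0, "dz": 0, "turn": 0.8},
    {"gripper": 1, "dx": 0, "dy": 0, "dz": 0, "turn": 0.7},
    {"gripper": 1, "dx": 0, "dy": 0, "dz": 0, "turn": 0},
  ],
)

```text
time: 10.75
position: [0.5162, -0.1493, 0.2989]
tcp_rot: [0.788, 0.616, -0.001, -0.001]
contact_force: [0.1, 0.4, -2.0]
width: 0.0147
```

```bash
python3 - <<'E'
from h import *
s,c,i=pic('wrist','w3r');print(s['time'],s['position'],s['tcp_rot'],s['contact_force'])
_,_,j=pic('scene','s3r')
cv2.imwrite('pics/w3.png',np.hstack([cv2.resize(i[:,60:450],(410,404)),cv2.resize(j[130:310,130:310],(390,404),interpolation=cv2.INTER_CUBIC)]))
E
```

```text
10.75 [ 0.51619048 -0.14927423  0.29886684] [ 0.78772248  0.61602804 -0.00093628 -0.00137018] [ 0.09221669  0.43468156 -2.000485  ]
```

View pics/w3.png

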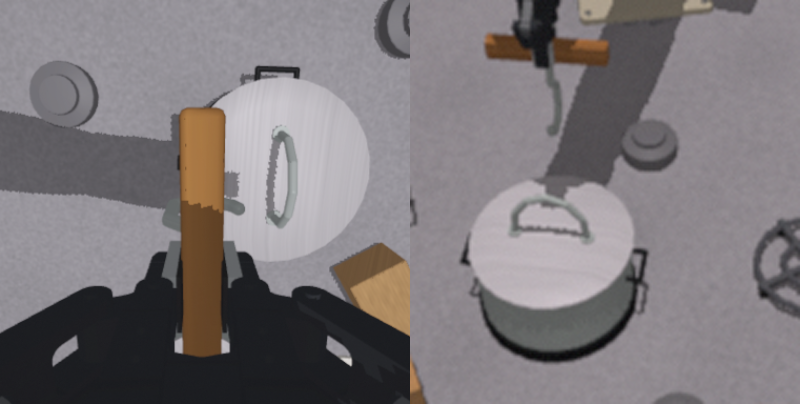

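Wrist view: the loop feet are at (279,128) and (278,222), the peak bar at (292,175), the disc's right edge at x=370, top 77 and bottom 262, and the hook tip at (240,208).

```bash
python3 - <<'E'
from h import *
c=cams.camera_info('wrist');s=read_state()
f=lambda x,y:((x+.5)*390/410-.5+60,(y+.5)*384/404-.5)
a=ray(c,f(279,129),.112);b=ray(c,f(278,221),.112);print('feet',a,b,(a+b)/2,np.linalg.norm(a-b),np.degrees(np.arctan2(*(a-b)[1::-1]))-90)
print('peak',ray(c,f(292,172),.17))
# disc: fit centre/circle r=.094 at z=.11
E=[f(x,y) for x,y in[(370,168),(278,77.5),(272,262),(345,103),(345,228)]]
P=np.array([ray(c,e,.110) for e in E])[:,:2]
from scipy.optimize import least_squares
print('disc',least_squares(lambda q:np.hypot(*(P-q).T)-.094,[.586,-.166]).x, least_squares(lambda q:np.hypot(*(P-q).T)-.094,[.586,-.166]).fun)
from scipy.spatial.transform import Rotation as R
M=R.from_quat(s['tcp_rot']).as_matrix();X,Y=M[:,1],M[:,0]
o=s['position']+[0,0,.0141]
g=lambda p:((p-[60,0])*[410/390,404/384]).round(0)
print('yaw',np.degrees(np.arctan2(X[1],X[0])))
for n,(x,z) in dict(tip=(29,-86),cup=(0,-108),sh=(-20,-70)).items():print(n,g(proj(c,o+X*x/1e3+[0,0,z/1e3])))
for y in(65,-65):print(y,g(proj(c,o+Y*y/1e3+[0,0,.012])))
E
```

```text
feet [ 0.59970547 -0.12199964  0.112     ] [ 0.58204911 -0.21222327  0.112     ] [ 0.59087729 -0.16711146  0.112     ] 0.09193503471553621 -11.0725986182713
peak [ 0.59208367 -0.15176252  0.17      ]
disc [ 0.58674201 -0.16616359] [ 0.0004742  -0.00178786 -0.00166902 -0.00019014 -0.00037942]
yaw -13.914553955726468
tip [244. 211.]
cup [201. 202.]
sh [168. 219.]
65 [199. 108.]
-65 [199. 422.]
```

Emit:
jog_arm(
  plan=[
    {"gripper": 1, "dx": -0.02, "dy": 0, "dz": 0.3, "turn": -0.28},
    {"gripper": 1, "dx": 0, "dy": 0, "dz": 0.5, "turn": 0},
    {"gripper": 1, "dx": 0, "dy": 0, "dz": 0.5, "turn": 0},
    {"gripper": 1, "dx": 0, "dy": 0, "dz": 0.4, "turn": 0},
    {"gripper": 1, "dx": 0, "dy": 0, "dz": 0.2, "turn": 0},
    {"gripper": 1, "dx": 0, "dy": 0.3, "dz": 0, "turn": 0},
    {"gripper": 1, "dx": 0, "dy": 0.3, "dz": 0, "turn": 0},
    {"gripper": 1, "dx": 0, "dy": 0, "dz": 0, "turn": 0},
  ],
)

```text
time: 11.85
position: [0.5431, -0.1557, 0.2254]
tcp_rot: [0.78, 0.626, 0.001, 0.001]
contact_force: [-0.0, 0.0, -2.7]
width: 0.0148
```

```bash
python3 - <<'E'
from h import *
s,c,i=pic('wrist','w4r');print(s['time'],s['position'],s['tcp_rot'],s['contact_force'])
_,_,j=pic('scene','s4r')
cv2.imwrite('pics/w4.png',np.hstack([cv2.resize(i[100:300,150:350],(400,400)),cv2.resize(j[180:280,140:240],(400,400),interpolation=cv2.INTER_CUBIC)]))
E
```

```text
11.85 [ 0.54309202 -0.15574305  0.22541695] [7.80018353e-01 6.25755382e-01 6.04512653e-04 1.09802802e-03] [-0.04434535  0.04232966 -2.67720761]
```

View pics/w4.png

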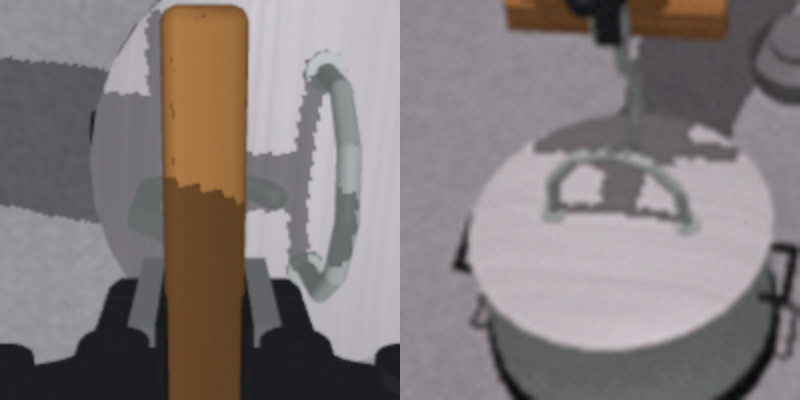

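```bash
python3 - <<'E'
from h import *
from scipy.spatial.transform import Rotation as R
c=cams.camera_info('wrist');sc=cams.camera_info('scene');s=read_state()
f=lambda x,y:((x+.5)/2-.5+150,(y+.5)/2-.5+100)
g=lambda p:((p-[150,100])*2).round(0); gs=lambda p:((p-[140,180])*4+[400,0]).round(0)
a=ray(c,f(327,68),.114);b=ray(c,f(318,283),.114);print('feet',a,b,(a+b)/2,np.linalg.norm(a-b),np.degrees(np.arctan2(*(a-b)[1::-1]))-90)
M=R.from_quat(s['tcp_rot']).as_matrix();X,Y=M[:,1],M[:,0];print(np.degrees(np.arctan2(X[1],X[0])))
o=s['position']+[0,0,.0141];print('tip',g(proj(c,o+X*.029-[0,0,.086])),gs(proj(sc,o+X*.029-[0,0,.088])))
for yaw in(-11,-14):
  t=np.radians(yaw);v=np.array([-np.sin(t),np.cos(t),0]);L=np.array([.587,-.166,.1])
  for y,z in((42,.012),(20,.062),(0,.07),(-20,.062),(-42,.012)):print(yaw,y,g(proj(c,L+v*y/1e3+[0,0,z])),gs(proj(sc,L+v*y/1e3+[0,0,z])))
E
```

```text
feet [ 0.59813931 -0.12462909  0.114     ] [ 0.57938619 -0.21261471  0.114     ] [ 0.58876275 -0.1686219   0.114     ] 0.08996192642715803 -12.031896465709977
-12.527788775112075
tip [285. 201.] [619. 153.]
-11 42 [318.  69.] [687. 219.]
-11 20 [343. 152.] [644. 164.]
-11 0 [346. 218.] [610. 154.]
-11 -20 [339. 267.] [578. 162.]
-11 -42 [314. 269.] [551. 215.]
-14 42 [323.  69.] [686. 222.]
-14 20 [346. 152.] [644. 165.]
-14 0 [346. 218.] [610. 154.]
-14 -20 [336. 267.] [578. 160.]
-14 -42 [308. 269.] [551. 212.]
```

```bash
python3 - <<'E'
from h import *
from scipy.spatial.transform import Rotation as R
c=cams.camera_info('wrist');sc=cams.camera_info('scene');s=read_state()
g=lambda p:((p-[150,100])*2).round(0); gs=lambda p:((p-[140,180])*4+[400,0]).round(0)
M=R.from_quat(s['tcp_rot']).as_matrix();X,Y=M[:,1],M[:,0]
o=s['position']+[0,0,.0141]
for n,(x,y,z) in dict(tip=(29,0,-86),cup=(0,0,-108),s1=(-20,0,-100),s2=(-20,0,-60),s3=(-20,0,-40),barR=(8,65,-12),barL=(8,-65,-12),TR=(0,65,12)).items():
  p=o+X*x/1e3+Y*y/1e3+[0,0,z/1e3];print(n,g(proj(c,p)),gs(proj(sc,p)))
j=cv2.imread('pics/s4r.png');cv2.imwrite('pics/s4.png',cv2.resize(j[140:240,140:240],None,fx=6,fy=6,interpolation=cv2.INTER_CUBIC))
E
```

```text
tip [285. 201.] [618. 151.]
cup [201. 184.] [629. 139.]
s1 [146. 190.] [633. 107.]
s2 [135. 225.] [627.  63.]
s3 [128. 249.] [624.  40.]
barR [238.   6.] [722.  45.]
barL [230. 521.] [503.  35.]
TR [199.   6.] [722.   6.]
```

View pics/s4.png

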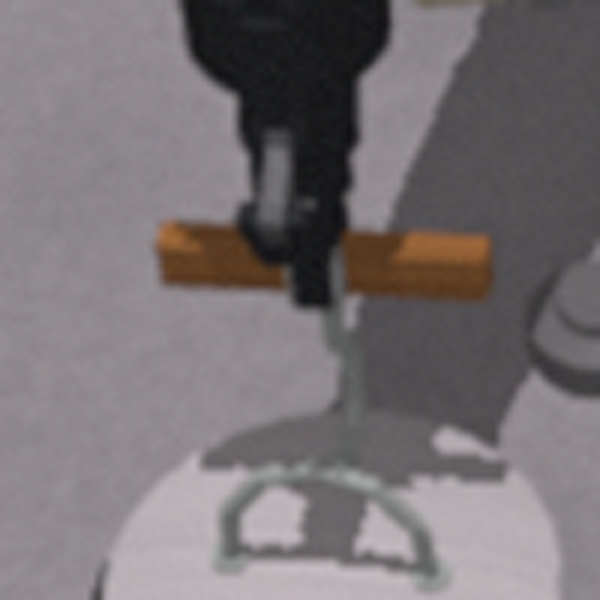

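Emit:
jog_arm(
  plan=[
    {"gripper": 1, "dx": -0.08, "dy": 0, "dz": 0.08, "turn": 0},
    {"gripper": 1, "dx": 0, "dy": 0.25, "dz": 0, "turn": 0},
    {"gripper": 1, "dx": 0, "dy": 0.25, "dz": 0, "turn": 0},
    {"gripper": 1, "dx": 0, "dy": 0.25, "dz": 0, "turn": 0},
    {"gripper": 1, "dx": 0, "dy": 0.25, "dz": 0, "turn": 0},
    {"gripper": 1, "dx": 0, "dy": 0.15, "dz": 0, "turn": 0},
    {"gripper": 1, "dx": 0, "dy": 0, "dz": 0, "turn": 0},
  ],
)

```text
time: 12.82
position: [0.5857, -0.1682, 0.2212]
tcp_rot: [0.78, 0.626, -0.0, -0.0]
contact_force: [0.3, -0.9, -3.2]
width: 0.0146
```

```bash
python3 - <<'E'
from h import *
s,c,i=pic('wrist','w5r');print(s['time'],s['position'],s['tcp_rot'],s['contact_force'])
_,_,j=pic('scene','s5r')
cv2.imwrite('pics/w5.png',np.hstack([cv2.resize(i[100:300,150:350],(400,400)),cv2.resize(j[180:280,140:240],(400,400),interpolation=cv2.INTER_CUBIC)]))
E
```

```text
12.825 [ 0.58572387 -0.16824089  0.22117349] [ 7.80058171e-01  6.25706996e-01 -3.92801583e-05 -6.30669555e-05] [ 0.26451764 -0.88621322 -3.21334044]
```

View pics/w5.png

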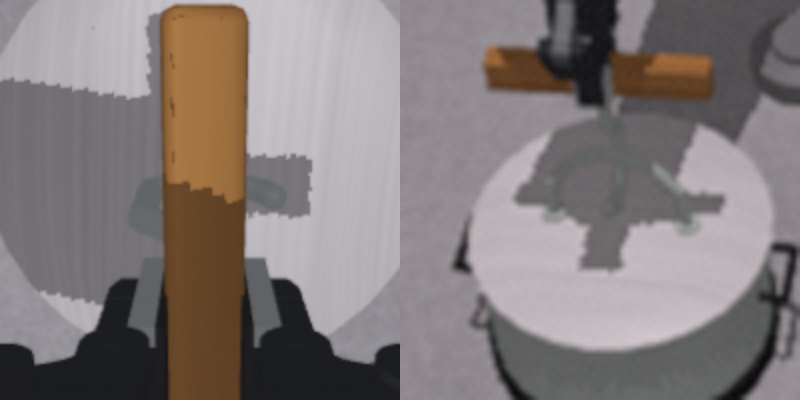

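Emit:
jog_arm(
  plan=[
    {"gripper": 1, "dx": 0, "dy": 0, "dz": -0.3, "turn": 0},
    {"gripper": 1, "dx": 0, "dy": 0, "dz": -0.3, "turn": 0},
    {"gripper": 1, "dx": 0, "dy": 0, "dz": -0.1, "turn": 0},
    {"gripper": 1, "dx": 0, "dy": 0, "dz": -0.08, "turn": 0},
    {"gripper": 1, "dx": 0, "dy": 0, "dz": -0.08, "turn": 0},
    {"gripper": 1, "dx": 0, "dy": 0, "dz": -0.08, "turn": 0},
    {"gripper": 1, "dx": 0, "dy": 0, "dz": -0.08, "turn": 0},
    {"gripper": 1, "dx": 0, "dy": 0, "dz": -0.08, "turn": 0},
    {"gripper": 1, "dx": 0, "dy": 0, "dz": 0, "turn": 0},
    {"gripper": 1, "dx": 0, "dy": 0, "dz": 0, "turn": 0},
  ],
  newtons=110,
)

```text
time: 14.18
position: [0.5853, -0.1681, 0.2652]
tcp_rot: [0.78, 0.626, -0.0, -0.0]
contact_force: [0.3, -0.4, -6.6]
width: 0.0141
```

```bash
python3 - <<'E'
from h import *
_,_,i=pic('wrist','w6r');s,_,j=pic('scene','s6r');print(s['contact_force'],s['moment'],s['position'])
cv2.imwrite('pics/w6.png',np.hstack([cv2.resize(i[100:300,150:350],(400,400)),cv2.resize(j[150:290,130:270],(400,400),interpolation=cv2.INTER_CUBIC)]))
E
```

```text
[ 0.11823096 -0.51778986 -6.21375255] [ 0.0392862  -0.01550644  0.30309915] [ 0.58518873 -0.16813702  0.26515126]
```

View pics/w6.png

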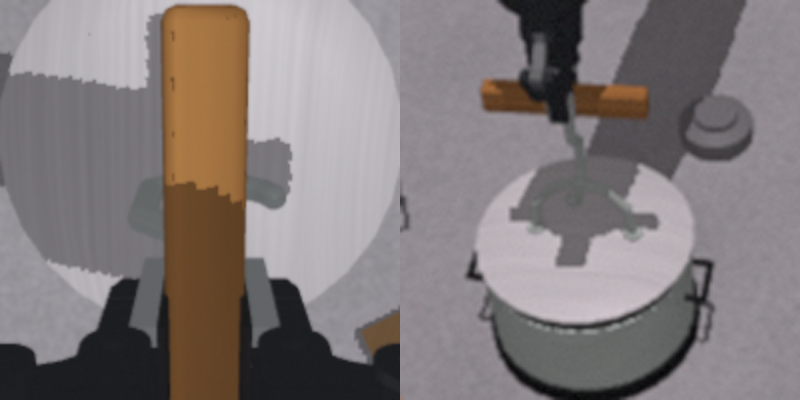

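The lid hangs level with a visible gap all round the pot rim, and the wrist force has risen by about 4 N. I'll raise it further.

Emit:
jog_arm(
  plan=[
    {"gripper": 1, "dx": 0, "dy": 0, "dz": -0.1, "turn": 0},
    {"gripper": 1, "dx": 0, "dy": 0, "dz": -0.2, "turn": 0},
    {"gripper": 1, "dx": 0, "dy": 0, "dz": -0.25, "turn": 0},
    {"gripper": 1, "dx": 0, "dy": 0, "dz": -0.25, "turn": 0},
    {"gripper": 1, "dx": 0, "dy": 0, "dz": -0.25, "turn": 0},
    {"gripper": 1, "dx": 0, "dy": 0, "dz": -0.2, "turn": 0},
    {"gripper": 1, "dx": 0, "dy": 0, "dz": -0.1, "turn": 0},
    {"gripper": 1, "dx": 0, "dy": 0, "dz": 0, "turn": 0},
    {"gripper": 1, "dx": 0, "dy": 0, "dz": 0, "turn": 0},
    {"gripper": 1, "dx": 0, "dy": 0, "dz": 0, "turn": 0},
  ],
)

```text
time: 15.52
position: [0.585, -0.1681, 0.3187]
tcp_rot: [0.78, 0.626, -0.0, -0.0]
contact_force: [-0.2, 1.0, -6.7]
width: 0.0136
```

Emit:
jog_arm(
  plan=[
    {"gripper": 1, "dx": 0.08, "dy": -0.015, "dz": 0, "turn": 0},
    {"gripper": 1, "dx": 0.16, "dy": -0.03, "dz": 0, "turn": 0},
    {"gripper": 1, "dx": 0.24, "dy": -0.04, "dz": 0, "turn": 0},
    {"gripper": 1, "dx": 0.32, "dy": -0.06, "dz": 0, "turn": 0},
    {"gripper": 1, "dx": 0.4, "dy": -0.07, "dz": 0, "turn": 0},
    {"gripper": 1, "dx": 0.4, "dy": -0.07, "dz": 0, "turn": 0},
    {"gripper": 1, "dx": 0.4, "dy": -0.07, "dz": 0, "turn": 0},
    {"gripper": 1, "dx": 0.4, "dy": -0.07, "dz": 0, "turn": 0},
    {"gripper": 1, "dx": 0.4, "dy": -0.07, "dz": 0, "turn": 0},
    {"gripper": 1, "dx": 0.4, "dy": -0.07, "dz": 0, "turn": 0},
  ],
)

```text
time: 16.77
position: [0.591, -0.0372, 0.3193]
tcp_rot: [0.78, 0.626, 0.0, 0.0]
contact_force: [0.4, 0.4, -5.5]
width: 0.0139
```

Emit:
jog_arm(
  plan=[
    {"gripper": 1, "dx": 0.4, "dy": -0.07, "dz": 0, "turn": 0},
    {"gripper": 1, "dx": 0.4, "dy": -0.07, "dz": 0, "turn": 0},
    {"gripper": 1, "dx": 0.4, "dy": -0.07, "dz": 0, "turn": 0},
    {"gripper": 1, "dx": 0.4, "dy": -0.07, "dz": 0, "turn": 0},
    {"gripper": 1, "dx": 0.4, "dy": -0.07, "dz": 0, "turn": 0},
    {"gripper": 1, "dx": 0.4, "dy": -0.07, "dz": 0, "turn": 0},
    {"gripper": 1, "dx": 0.4, "dy": -0.07, "dz": 0, "turn": 0},
    {"gripper": 1, "dx": 0.4, "dy": -0.07, "dz": 0, "turn": 0},
    {"gripper": 1, "dx": 0.4, "dy": -0.07, "dz": 0, "turn": 0},
    {"gripper": 1, "dx": 0.32, "dy": -0.07, "dz": 0, "turn": 0},
  ],
)

```text
time: 18.02
position: [0.5977, 0.122, 0.3193]
tcp_rot: [0.78, 0.626, 0.0, -0.0]
contact_force: [0.5, 0.8, -6.6]
width: 0.0139
```

Emit:
jog_arm(
  plan=[
    {"gripper": 1, "dx": 0.24, "dy": -0.04, "dz": 0, "turn": 0},
    {"gripper": 1, "dx": 0.12, "dy": -0.02, "dz": 0, "turn": 0},
    {"gripper": 1, "dx": 0.05, "dy": 0, "dz": 0, "turn": 0},
    {"gripper": 1, "dx": 0, "dy": 0, "dz": 0, "turn": 0},
    {"gripper": 1, "dx": 0, "dy": 0, "dz": 0, "turn": 0},
  ],
)

```text
time: 18.65
position: [0.599, 0.1369, 0.3193]
tcp_rot: [0.78, 0.625, -0.0, 0.0]
contact_force: [-0.9, 0.3, -5.5]
width: 0.0139
```

```bash
python3 - <<'E'
from h import *
sc=cams.camera_info('scene')
print('trivet scene',ray(sc,(493.5*.64-.5,389.5*.64-.5),.013))
s,c,i=pic('top','t7r');_,_,j=pic('scene','s7r');print(s['time'],s['position'],s['contact_force'])
cv2.imwrite('pics/w7.png',np.hstack([cv2.resize(i[80:230,160:310],(400,400),interpolation=cv2.INTER_CUBIC),cv2.resize(j[120:300,240:420],(400,400),interpolation=cv2.INTER_CUBIC)]))
E
```

```text
trivet scene [0.60113384 0.14171855 0.013     ]
18.65 [0.59895927 0.13692502 0.31933754] [-0.91586419  0.27582035 -5.54979069]
```

View pics/w7.png

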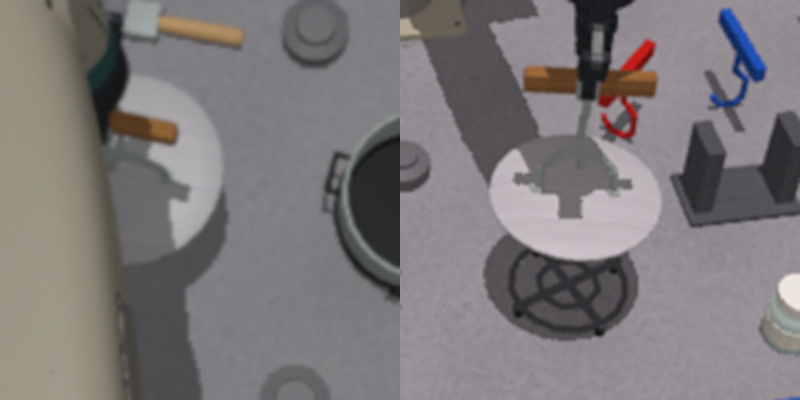

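The lid hangs level over the trivet, well clear of it. Next I lower it.

Emit:
jog_arm(
  plan=[
    {"gripper": 1, "dx": 0.05, "dy": 0, "dz": 0.15, "turn": 0},
    {"gripper": 1, "dx": 0, "dy": 0, "dz": 0.3, "turn": 0},
    {"gripper": 1, "dx": 0, "dy": 0, "dz": 0.4, "turn": 0},
    {"gripper": 1, "dx": 0, "dy": 0, "dz": 0.4, "turn": 0},
    {"gripper": 1, "dx": 0, "dy": 0, "dz": 0.4, "turn": 0},
    {"gripper": 1, "dx": 0, "dy": 0, "dz": 0.4, "turn": 0},
    {"gripper": 1, "dx": 0, "dy": 0, "dz": 0.4, "turn": 0},
    {"gripper": 1, "dx": 0, "dy": 0, "dz": 0.3, "turn": 0},
    {"gripper": 1, "dx": 0, "dy": 0, "dz": 0.2, "turn": 0},
    {"gripper": 1, "dx": 0, "dy": 0, "dz": 0.1, "turn": 0},
  ],
)

```text
time: 20.0
position: [0.5993, 0.1393, 0.1969]
tcp_rot: [0.78, 0.626, -0.0, -0.0]
contact_force: [-0.3, -0.5, -6.3]
width: 0.014
```

Emit:
jog_arm(
  plan=[
    {"gripper": 1, "dx": 0, "dy": 0, "dz": 0.06, "turn": 0},
    {"gripper": 1, "dx": 0, "dy": 0, "dz": 0.06, "turn": 0},
    {"gripper": 1, "dx": 0, "dy": 0, "dz": 0.06, "turn": 0},
    {"gripper": 1, "dx": 0, "dy": 0, "dz": 0.06, "turn": 0},
    {"gripper": 1, "dx": 0, "dy": 0, "dz": 0.06, "turn": 0},
    {"gripper": 1, "dx": 0, "dy": 0, "dz": 0.06, "turn": 0},
    {"gripper": 1, "dx": 0, "dy": 0, "dz": 0.06, "turn": 0},
    {"gripper": 1, "dx": 0, "dy": 0, "dz": 0.06, "turn": 0},
    {"gripper": 1, "dx": 0, "dy": 0, "dz": 0, "turn": 0},
  ],
)

```text
time: 21.12
position: [0.5998, 0.1394, 0.1786]
tcp_rot: [0.78, 0.626, 0.0, 0.0]
contact_force: [0.3, -0.6, -3.3]
width: 0.0138
```

Emit:
jog_arm(
  plan=[
    {"gripper": 1, "dx": 0, "dy": 0, "dz": 0.2, "turn": 0},
    {"gripper": 1, "dx": 0, "dy": 0, "dz": 0.2, "turn": 0},
    {"gripper": 1, "dx": 0, "dy": 0, "dz": 0.2, "turn": 0},
    {"gripper": 1, "dx": 0, "dy": 0, "dz": 0.14, "turn": 0},
    {"gripper": 1, "dx": 0, "dy": 0, "dz": 0, "turn": 0},
  ],
)

```text
time: 21.75
position: [0.5987, 0.1392, 0.1476]
tcp_rot: [0.78, 0.626, -0.001, -0.0]
contact_force: [-0.5, -0.6, -2.7]
width: 0.0144
```

Emit:
jog_arm(
  plan=[
    {"gripper": 1, "dx": 0, "dy": -0.1, "dz": 0, "turn": 0},
    {"gripper": 1, "dx": 0, "dy": -0.2, "dz": 0, "turn": 0},
    {"gripper": 1, "dx": 0, "dy": -0.2, "dz": 0, "turn": 0},
    {"gripper": 1, "dx": 0, "dy": -0.2, "dz": 0, "turn": 0},
    {"gripper": 1, "dx": 0, "dy": -0.2, "dz": 0, "turn": 0},
    {"gripper": 1, "dx": 0, "dy": -0.2, "dz": 0, "turn": 0},
    {"gripper": 1, "dx": 0, "dy": -0.3, "dz": 0, "turn": 0},
    {"gripper": 1, "dx": 0, "dy": -0.3, "dz": 0, "turn": 0},
    {"gripper": 1, "dx": 0, "dy": 0, "dz": 0, "turn": 0},
  ],
)

```text
time: 22.88
position: [0.5316, 0.1543, 0.1484]
tcp_rot: [0.78, 0.626, -0.0, -0.0]
contact_force: [-0.3, -0.7, -2.8]
width: 0.0143
```

```bash
python3 - <<'E'
from h import *
from scipy.optimize import least_squares
s,c,i=pic('scene','s8r');print(s['contact_force'],s['position'])
# lid disc seen in scene: bright low-saturation blob near expected spot
p=proj(c,[.6,.139,.036]);print('expected',p)
h=cv2.cvtColor(i,cv2.COLOR_BGR2HSV);print(i[int(p[1])+8,int(p[0])],i[30,200])
m=((i.min(2)>150)*255).astype(np.uint8);m[:int(p[1])-45]=0;m[int(p[1])+45:]=0;m[:,:int(p[0])-60]=0;m[:,int(p[0])+60:]=0
k=max(cv2.findContours(m,0,1)[0],key=cv2.contourArea);e=cv2.fitEllipse(cv2.convexHull(k));print(e,ray(c,e[0],.036))
E
```

```text
[-0.32590956 -0.70004652 -2.77758565] [0.53161212 0.1542774  0.14837981]
expected [314.90151363 243.08430155]
[193 187 195] [77 49 36]
((315.40301513671875, 243.7107391357422), (54.825321197509766, 72.3062744140625), 98.31478118896484) [0.60223053 0.13982157 0.036     ]
```

Emit:
jog_arm(
  plan=[
    {"gripper": 1, "dx": 0, "dy": 0, "dz": -0.25, "turn": 0},
    {"gripper": 1, "dx": 0, "dy": 0, "dz": -0.5, "turn": 0},
    {"gripper": 1, "dx": 0, "dy": 0, "dz": -0.6, "turn": 0},
    {"gripper": 1, "dx": 0, "dy": 0, "dz": -0.6, "turn": 0},
    {"gripper": 1, "dx": 0, "dy": 0, "dz": -0.6, "turn": 0},
    {"gripper": 1, "dx": 0, "dy": 0, "dz": -0.6, "turn": 0},
    {"gripper": 1, "dx": 0, "dy": 0, "dz": -0.5, "turn": -0.5},
    {"gripper": 1, "dx": 0, "dy": 0, "dz": -0.2, "turn": -0.8},
    {"gripper": 1, "dx": 0, "dy": 0, "dz": 0, "turn": -0.72},
  ],
)

```text
time: 24.05
position: [0.5343, 0.1541, 0.3047]
tcp_rot: [0.721, 0.693, 0.001, 0.001]
contact_force: [-0.2, -0.2, -2.8]
width: 0.0141
```

Emit:
jog_arm(
  plan=[
    {"gripper": 1, "dx": 0.3, "dy": -0.08, "dz": 0, "turn": 0},
    {"gripper": 1, "dx": 0.6, "dy": -0.15, "dz": 0, "turn": 0},
    {"gripper": 1, "dx": 0.8, "dy": -0.2, "dz": 0, "turn": 0},
    {"gripper": 1, "dx": 0.8, "dy": -0.2, "dz": 0, "turn": 0},
    {"gripper": 1, "dx": 0.8, "dy": -0.2, "dz": 0, "turn": 0},
    {"gripper": 1, "dx": 0.8, "dy": -0.2, "dz": 0, "turn": 0},
    {"gripper": 1, "dx": 0.8, "dy": -0.2, "dz": 0, "turn": 0},
    {"gripper": 1, "dx": 0.7, "dy": -0.18, "dz": 0, "turn": 0},
    {"gripper": 1, "dx": 0.3, "dy": -0.08, "dz": 0, "turn": 0},
    {"gripper": 1, "dx": 0, "dy": 0, "dz": 0, "turn": 0},
  ],
)

```text
time: 25.3
position: [0.4831, 0.3929, 0.3023]
tcp_rot: [0.722, 0.692, -0.0, 0.0]
contact_force: [-0.4, -0.5, -2.3]
width: 0.0141
```

Emit:
jog_arm(
  plan=[
    {"gripper": 1, "dx": 0, "dy": -0.045, "dz": 0.4, "turn": 0},
    {"gripper": 1, "dx": 0, "dy": 0, "dz": 0.7, "turn": 0},
    {"gripper": 1, "dx": 0, "dy": 0, "dz": 0.7, "turn": 0},
    {"gripper": 1, "dx": 0, "dy": 0, "dz": 0.7, "turn": 0},
    {"gripper": 1, "dx": 0, "dy": 0, "dz": 0.7, "turn": 0},
    {"gripper": 1, "dx": 0, "dy": 0, "dz": 0.6, "turn": 0},
    {"gripper": 1, "dx": 0, "dy": 0, "dz": 0.4, "turn": 0},
    {"gripper": 1, "dx": 0, "dy": 0, "dz": 0.3, "turn": 0},
    {"gripper": 1, "dx": 0, "dy": 0, "dz": 0.16, "turn": 0},
    {"gripper": 1, "dx": 0, "dy": 0, "dz": 0, "turn": 0},
  ],
)

```text
time: 26.55
position: [0.4817, 0.3924, 0.1161]
tcp_rot: [0.722, 0.692, -0.0, -0.0]
contact_force: [-0.1, -0.2, -2.4]
width: 0.0141
```

Still about 3 mm short, with the lifter's weight on the wrist. I'll lower it a little more.

Emit:
jog_arm(
  plan=[
    {"gripper": 1, "dx": 0, "dy": 0, "dz": 0.05, "turn": 0},
    {"gripper": 1, "dx": 0, "dy": 0, "dz": 0.03, "turn": 0},
    {"gripper": 1, "dx": 0, "dy": 0, "dz": 0, "turn": 0},
    {"gripper": 1, "dx": 0, "dy": 0, "dz": 0, "turn": 0},
  ],
)

```text
time: 27.05
position: [0.4817, 0.3926, 0.1131]
tcp_rot: [0.722, 0.692, 0.0, 0.0]
contact_force: [0.1, -0.1, -2.3]
width: 0.0139
```

Emit:
jog_arm(
  plan=[
    {"gripper": 1, "dx": 0, "dy": 0, "dz": 0.03, "turn": 0},
    {"gripper": 1, "dx": 0, "dy": 0, "dz": 0, "turn": 0},
  ],
)

```text
time: 27.3
position: [0.4818, 0.3926, 0.1129]
tcp_rot: [0.722, 0.692, 0.0, 0.0]
contact_force: [-2.0, -1.7, 6.0]
width: 0.0139
```

Emit:
jog_arm(
  plan=[
    {"gripper": 1, "dx": 0, "dy": 0, "dz": 0.03, "turn": 0},
    {"gripper": 1, "dx": 0, "dy": 0, "dz": 0, "turn": 0},
  ],
)

```text
time: 27.55
position: [0.4818, 0.3926, 0.1129]
tcp_rot: [0.722, 0.692, 0.001, 0.0]
contact_force: [-4.4, -3.7, 11.0]
width: 0.0137
```

Emit:
jog_arm(
  plan=[
    {"gripper": 1, "dx": 0, "dy": 0, "dz": -0.05, "turn": 0},
    {"gripper": 0.4, "dx": 0, "dy": 0, "dz": 0, "turn": 0},
    {"gripper": 0, "dx": 0, "dy": 0, "dz": 0, "turn": 0},
    {"gripper": -0.5, "dx": 0, "dy": 0, "dz": 0, "turn": 0},
    {"gripper": -1, "dx": 0, "dy": 0, "dz": 0, "turn": 0},
    {"gripper": -1, "dx": 0, "dy": 0, "dz": 0, "turn": 0},
    {"gripper": -1, "dx": 0, "dy": 0, "dz": 0, "turn": 0},
    {"gripper": -1, "dx": 0, "dy": 0, "dz": 0, "turn": 0},
  ],
)

```text
time: 28.55
position: [0.4817, 0.3925, 0.1125]
tcp_rot: [0.722, 0.692, -0.0, -0.0]
contact_force: [1.6, -0.2, 0.2]
width: 0.0856
```

Emit:
jog_arm(
  plan=[
    {"gripper": -1, "dx": 0, "dy": 0, "dz": -0.2, "turn": 0},
    {"gripper": -1, "dx": 0, "dy": 0, "dz": -0.5, "turn": 0},
    {"gripper": -1, "dx": 0, "dy": 0, "dz": -0.8, "turn": 0},
    {"gripper": -1, "dx": 0, "dy": 0, "dz": -0.8, "turn": 0},
    {"gripper": -1, "dx": 0, "dy": 0, "dz": -0.8, "turn": 0},
    {"gripper": -1, "dx": 0, "dy": 0, "dz": -0.8, "turn": 0},
    {"gripper": -1, "dx": 0, "dy": 0, "dz": -0.8, "turn": 0},
    {"gripper": -1, "dx": 0, "dy": 0, "dz": 0, "turn": 0},
  ],
)

```text
time: 29.55
position: [0.4833, 0.3936, 0.3048]
tcp_rot: [0.722, 0.692, 0.004, 0.001]
contact_force: [0.2, -0.1, -0.0]
width: 0.0856
```

```bash
python3 - <<'E'
from h import *
s,c,j=pic('scene','s9r');print(s['time'],s['position'],s['contact_force'],s['width'])
k=cv2.imread('pics/scene0raw.png')
r=lambda i,x,y:cv2.resize(i[y:y+150,x:x+200],(400,300),interpolation=cv2.INTER_CUBIC)
cv2.imwrite('pics/fin.png',np.vstack([np.hstack([r(j,260,130),r(k,260,130)]),np.hstack([r(j,60,170),r(k,60,170)])]))
E
```

```text
29.55 [0.48333799 0.39358089 0.30477802] [ 0.24648731 -0.05069072 -0.0495928 ] 0.08560860132807548
```

View pics/fin.png

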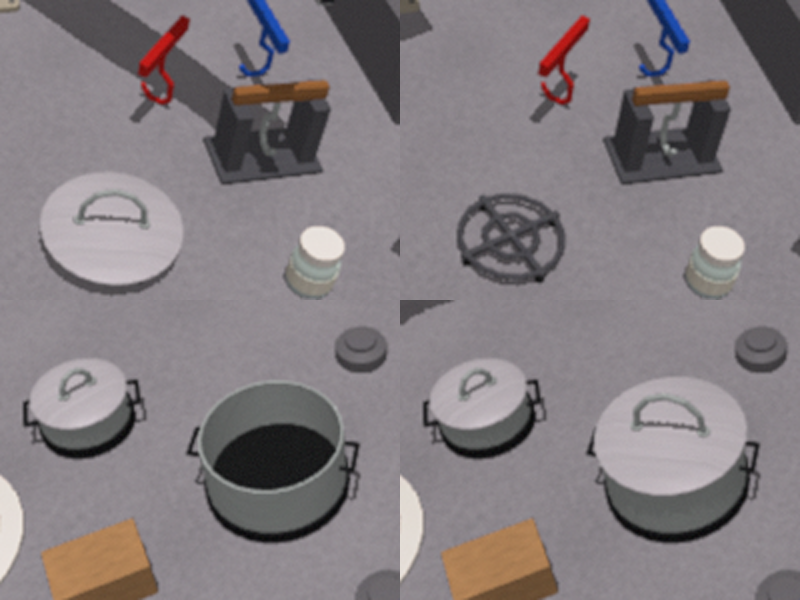

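The lid lies flat on the trivet. The lifter is back in its stand at the same pixels (234-328, 90), the small lid hasn't moved, and the gripper is clear.

```bash
python3 -c "
from cell import ticket;print(ticket.job_done())"
```

```text
the job is handed in; nothing more can be done
None
```

I hooked the larger pot's lid with the wooden-bar lifter, carried it level to the trivet and set it down. Then I unhooked the lifter, hung it back in its stand and handed the job in at about 29.6 s; the hand-in gives no verdict.

**Final checks:**
- **Lid:** it measured (0.602, 0.140) against the trivet at about (0.600, 0.139), a few millimetres off and well inside 25 mm. The outline of the lid in the scene camera matched a flat lid.
- **Lifter:** it appears upright at its starting pixels in the stand.
- **Small lid:** it looks unmoved against the first picture.
- **Robot:** the gripper is open, about 19 cm above where it let go, with contact force near zero.

**Disagreements:**
- The scene and top cameras disagreed by about 5 mm on where the lifter was, which did not matter for the grip or the hooking.
- When I put the lifter back, it met the stand with about 11 N of downward press, so I eased off before opening the gripper.

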